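# Ring-test the blue tile

## Task

Ring-test the blue-glazed tile: on the tester that holds it, swing the striker away from the tile by its upright wooden handle until its latch catches, and let go so that it stays cocked by itself. Then press down that tester's round red trigger so that the striker snaps back to the tile, and let the trigger come up again. Leave the other tester (with the terracotta tile) alone.

Things in the scene. Friction and masses are not known exactly. Their poses are not given: they have to be found in the camera images.
- striker (a joint): Sprung arm of the tester whose wooden cradle holds a blue-glazed tile 74 x 62 x 12 mm; level, 55-67 mm above the table. 0 rad = rubber tip on the tile; grows turning counter-clockwise seen from above, away from the tile. A catch snaps in at about 0.85 rad and holds it; end stop 1.05. Swing to 0.9-1.0 rad to cock. Needs 2 N at the post at first, up to 8 N near the catch.
- knob (a point): On the axis of the striker's upright handle, a round wooden post 18 mm in diameter, 130 mm from the pivot axis; this point is 125 mm above the table, the post's top 150 mm, its foot (on the arm) 67 mm. At rest the tile (77 mm high) stands 25 mm beside it, so keep fingertips above 85 mm. Push it from the tile side, or carry it loosely between the fingers, in a level arc about the pivot.
- tester_pivot (a point): Point on the upright pivot axis of the blue tile's tester's striker, 67 mm above the table; from here to knob is the arm's direction. Both testers are bolted down on green plates 200 x 260 mm; only handle posts (150 mm) and red triggers (95 mm) stand higher than 80 mm.
- trigger (a joint): Red trigger of the blue tile's tester: how far it is down, m; 0 = up, 0.014 = fully down. A spring lifts it: 3 N at first, about 7 N fully down. It lets the striker go before 0.010; press it right down. It also dips by itself while the striker is pushed over the catch.
- trigger_top (a point): Centre of the top of the blue tile's tester's round red trigger button, 40 mm in diameter, 95 mm above the table when up; pressed straight down. It stands about 93 mm from the cocked handle post, on the side away from the tile, clear of the striker's swing.
- spare_striker (a joint): Striker of the other tester, alike in every way but holding a terracotta tile; 0 rad = at rest. To be left alone.
- spare_trigger (a joint): Red trigger of the other tester, in m pressed down; 0 = up. To be left alone.

How it is judged:
By the outcome, as a careful person would: the job done as asked, in the order asked, and still so for the second after the job is handed in, with the robot touching nothing.
It also fails if it takes over 43 s, if anything falls off the work surface, if the arm or the gripper's body presses on something with over 40 N, if the wrist force passes 120 N, or if a joint passes its speed limit or range.

## Robot

A 7-joint arm with a two-finger parallel gripper is mounted at the origin on the work surface. World frame = base frame: x ahead of the robot, y to its left, z up, the work surface at z = 0. Lengths are in m, angles in rad, forces in N, time in s.
With the tool pointing down it reaches from about 0.4 to 0.85 m from the base axis. Payload 10.4 kg.
Tool frame: the origin (TCP) lies midway between the tips of the shut fingers; the grasp point (between the pads) lies 19 mm behind it; z points along the fingers, y is the line along which they close (so a half turn about z gives the same grasp; the last joint's range is limited). The gripper opens to 85 mm and grips with 20 to 120 N. Pads are 22 mm wide; open, the fingers measure 114 mm over their backs; the gripper's body (76 mm by 85 mm) begins 54 mm behind the grasp point. The pads swing forward as they close: fully open they stand 13 mm farther back than shut.
Start: joints at [-0.023, 0.332, -0.065, 1.46, 0.022, 1.35, -0.088], TCP at [0.625, 0, 0.231] pointing down, gripper open.
Joint ranges: [-2.6, 2.6], [-0.5, 2.12], [-1.47, 1.34], [0.16, 2.42], [-1.27, 4.41], [0.06, 2.06], [-2.6, 2.6]. Speed limits (rad/s): [2.22, 2.22, 2.79, 2.79, 3.14, 3.14, 3.14].

## Interface

Orientations are given as a 3x3 rotation matrix whose columns are the frame's x, y, z axes.
In Python, from station import ctrl, eyes, job gives the robot as it stands. The module is installed in compiled form; this text tells all that it offers.
- The arm moves only by the tool servo_tool, never from a script. Its argument "plan" is a list of rows, each a list of 2 entries, a list of its own where there are three numbers: the shift along the tool's x, y, z in m, then the turn about the tool's z in degrees. In form: [[[x, y, z], yaw], ...]. A call has 1 to 10 rows; each row is the pose to reach, as a shift and turn from the pose commanded when the call began, along the tool's axes at that moment; what a row does not reach only later rows make up. A row lasts 1/12 s, in which the tool goes at most 41.7 mm and 7.16 degrees, less where a joint would pass 70% of its speed; a pose out of reach is approached as far as the arm can. A call with a gripper value outside its range is refused whole. "hand" is the opening, from 0 (shut) to 1 (fully open), set as the call begins (left out, the last holds). The fingers move at their own pace and stop on an object; the grip force is fixed at half the most. Time passes only in rows, so rows that repeat a pose let the fingers close. It gives the time, the measured TCP pose, the force, the opening and the grip force at its end, in the units of the state.
- ctrl.get_state(): the state, without advancing time (a new reading comes with each control period).
- eyes.read_camera(name): name is "scene" or "side" or "wrist"; returns (picture, depth): 384x512x3 uint8, red, green, blue; 384x512 float32, m along the optical axis (not along the pixel's ray), 0 where there is no reading.
- eyes.calibration(name): a dict with "K" (3x3 intrinsics, pixels), "T" (4x4, takes a point from camera to world coordinates). Camera axes: x right, y up, looking along -z (the intrinsics and any distortion apply to the point x, -y, -z); pixel columns grow to the right and rows downward; lengths in m; the calibration is good to about 2 mm. A picture is of the moment at which its call begins: read the wrist's pose just before it. calibration takes no time and is no camera call; for the wrist camera it gives the pose at the moment of the call.
- job.finish_job(): hands the job in; it is judged then, once.
The state is a dict: "time_s": time; "joint_pos": joint angles; "dq": joint speeds; "tau": joint torques, N m; "ee_pos": TCP position; "eef_rot": TCP orientation; "force": force on the tool from outside, world axes, zero at the start; "torque": the same for the moment, N m; "grip_width": finger opening in m; "grip_force": force on a finger pad.
Only numpy, scipy, OpenCV 4.12 (cv2) and the standard library are available. Lean on these libraries where they do the work, as an engineer would, in place of code of your own. Each camera call takes 0.05 s, during which the arm holds its last target. There are 200 camera calls.

## Working session

There is one attempt and no reset: what is moved stays moved. The work goes in short steps, Python scripts to look and compute and a tool call to move; the robot and the scene stay as the last step left them, time stands still between calls to the robot, and variables do not carry over. Pictures are saved under pics/ and viewed, at most 10 in all, crops included, and the job is handed in when it is done.

Besides the shell and the picture viewer there is one more tool, called after "Call:" as name(argument=value, ...) on one line, values as JSON. servo_tool: Moves the arm, as the interface text tells. Its arguments: {"type":"object","properties":{"plan":{"type":"array","items":{"type":"array"}},"hand":{"type":"number"}},"required":["plan"]}

```bash
mkdir -p pics
cat > h.py <<'E'
import numpy as np, cv2
from station import ctrl, eyes, job
def cloud(name):
    p,d=eyes.read_camera(name); c=eyes.calibration(name); K=c["K"];T=c["T"]
    v,u=np.mgrid[:384,:512]
    P=np.stack([(u-K[0,2])/K[0,0]*d,-(v-K[1,2])/K[1,1]*d,-d],-1)
    return p,d,P@T[:3,:3].T+T[:3,3]
def save(p,f): cv2.imwrite("pics/"+f,p[:,:,::-1])
E
python3 - <<'E'
from h import *
s=ctrl.get_state();print(s["time_s"],s["ee_pos"],np.round(s["eef_rot"],3))
im=[]
for n in("scene","side"):
    p,d,W=cloud(n); np.savez(n+".npz",p=p,d=d,W=W); im.append(p)
    print(n,{k:np.round(v,3).tolist() for k,v in eyes.calibration(n).items()})
    hsv=cv2.cvtColor(p,cv2.COLOR_RGB2HSV).astype(int); H,S,V=hsv[...,0],hsv[...,1],hsv[...,2]
    for nm,m in(("red",((H<5)|(H>174))&(S>150)&(V>80)),("blue",(H>98)&(H<130)&(S>110))):
        k,l,st,c=cv2.connectedComponentsWithStats(m.astype(np.uint8))
        for i in range(1,k):
            if st[i,4]>40:
                q=W[(l==i)&(d>0)]
                if len(q): print(nm,np.round(c[i]),st[i,4],np.round(np.median(q,0),3),"top",np.round(q[:,2].max(),3))
cv2.imwrite("pics/a.png",cv2.resize(np.hstack(im),(800,300))[:,:,::-1])
save(im[0],"scene.png")
E
```

```text
0.0 [ 6.24617978e-01 -2.34813562e-06  2.30507552e-01] [[-0.     1.    -0.001]
 [ 1.     0.    -0.   ]
 [-0.    -0.001 -1.   ]]
scene {'K': [[362.747, 0.0, 251.361], [0.0, 362.747, 190.427], [0.0, 0.0, 1.0]], 'T': [[-0.618, -0.509, 0.599, 1.016], [0.786, -0.395, 0.475, 0.332], [-0.005, 0.765, 0.644, 0.604], [0.0, 0.0, 0.0, 1.0]]}
red [  5. 150.] 53 [ 0.81  -0.585  0.12 ] top 0.148
red [179. 149.] 135 [ 0.526 -0.292  0.095] top 0.098
red [310. 228.] 275 [0.56  0.115 0.095] top 0.098
blue [401. 291.] 740 [0.566 0.306 0.066] top 0.08
side {'K': [[378.894, 0.0, 260.086], [0.0, 378.894, 194.083], [0.0, 0.0, 1.0]], 'T': [[-0.993, 0.079, -0.086, 0.48], [-0.115, -0.558, 0.822, 0.727], [0.017, 0.826, 0.564, 0.624], [0.0, 0.0, 0.0, 1.0]]}
red [254. 238.] 209 [0.554 0.118 0.093] top 0.095
blue [239. 322.] 766 [0.556 0.309 0.064] top 0.079
```

View pics/a.png

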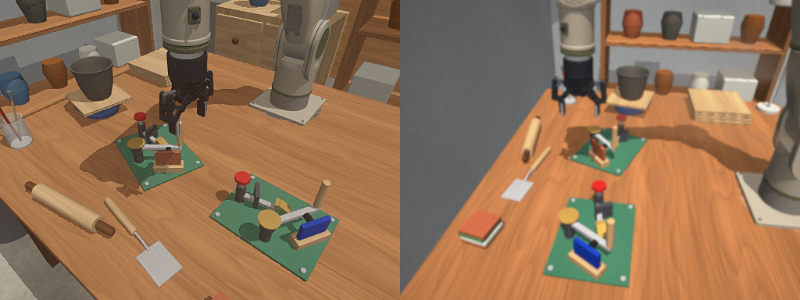

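View pics/scene.png

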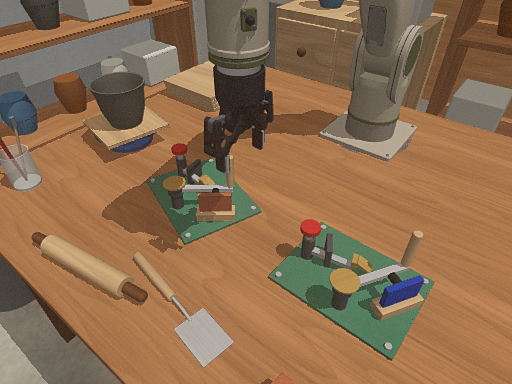

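The blue-tile tester is at scene lower right: red trigger at (310,228), brass pivot cap at (344,282), post top at (415,236), tile at (401,291). Next I'll localise the post and pivot.

Run:
```python
from h import *
for n,boxes in(("scene",{"post":(400,228,428,270),"cap":(328,268,362,300),"trig":(296,218,326,240)}),("side",{"post":(258,270,285,330),"cap":(200,262,232,290),"trig":(240,228,268,250)})):
    z=np.load(n+".npz");p,d,W=z["p"],z["d"],z["W"]
    for k,(a,b,c,e) in boxes.items():
        w=W[b:e,a:c].reshape(-1,3); m=(d[b:e,a:c].ravel()>0)
        lo,hi={"post":(.1,.16),"cap":(.07,.13),"trig":(.088,.1)}[k]
        q=w[m&(w[:,2]>lo)&(w[:,2]<hi)]
        if k=="cap" : q=q[q[:,2]>q[:,2].max()-.006]
        if k=="post":
            for l in(.1,.12,.14):
                r=q[(q[:,2]>=l)&(q[:,2]<l+.012)]
                if len(r): print(n,k,l,len(r),np.round(np.r_[np.median(r,0),r.min(0)[:2],r.max(0)[:2]],3))
        elif len(q): print(n,k,len(q),np.round(np.r_[q.mean(0),(q.min(0)+q.max(0))/2],3),np.round(np.ptp(q,axis=0),3))
    print(n,"cam",np.round(eyes.calibration(n)["T"][:3,3],3))
    hsv=cv2.cvtColor(p,cv2.COLOR_RGB2HSV).astype(int);H,S=hsv[...,0],hsv[...,1]
    g=W[(H>98)&(H<130)&(S>110)&(d>0)&(W[...,2]>.07)&(W[...,0]>.4)&(W[...,1]>.2)]
    print("tile",np.round(g.min(0),3),np.round(g.max(0),3), cv2.minAreaRect(g[:,:2].astype(np.float32)*1000))
    cv2.imwrite(f"pics/{n}z.png",0) if 0 else None
p=np.load("side.npz")["p"][200:370,170:330]
cv2.imwrite("pics/sz.png",cv2.resize(p,None,fx=3.5,fy=3.5,interpolation=2)[:,:,::-1])
```

```text
scene post 0.1 56 [0.515 0.29  0.106 0.509 0.281 0.519 0.299]
scene post 0.12 54 [0.516 0.291 0.126 0.508 0.282 0.518 0.299]
scene post 0.14 104 [0.513 0.29  0.149 0.5   0.281 0.518 0.299]
scene cap 622 [0.62  0.222 0.08  0.62  0.221 0.08 ] [0.054 0.052 0.006]
scene trig 273 [0.559 0.115 0.095 0.557 0.114 0.093] [0.04  0.039 0.01 ]
scene cam [1.016 0.332 0.604]
tile [0.526 0.281 0.07 ] [0.594 0.328 0.08 ] ((560.1498413085938, 305.50714111328125), (12.924753189086914, 73.70154571533203), 58.40357971191406)
side post 0.1 46 [0.506 0.296 0.105 0.498 0.289 0.515 0.3  ]
side post 0.12 51 [0.505 0.297 0.126 0.498 0.292 0.514 0.3  ]
side post 0.14 92 [0.506 0.294 0.147 0.498 0.283 0.514 0.299]
side cap 444 [0.616 0.223 0.078 0.617 0.221 0.078] [0.05  0.054 0.006]
side trig 201 [0.554 0.116 0.093 0.554 0.115 0.092] [0.037 0.039 0.007]
side cam [0.48  0.727 0.624]
tile [0.525 0.281 0.07 ] [0.591 0.329 0.079] ((557.0877685546875, 305.04925537109375), (13.788281440734863, 74.97920227050781), 58.188785552978516)
```

View pics/sz.png

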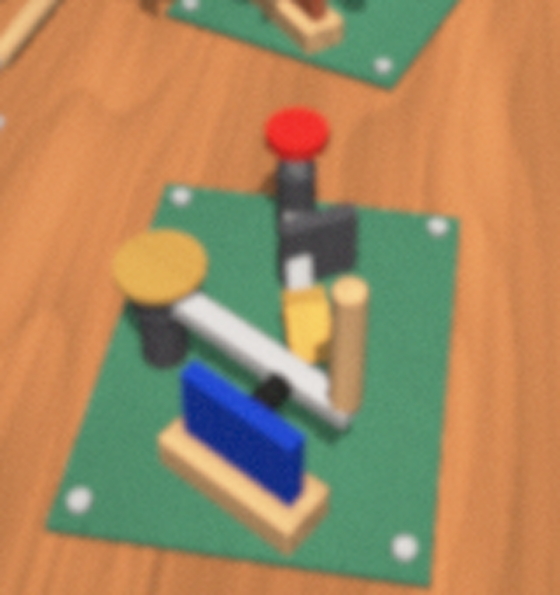

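Side crop: trigger at (297,133), cap at (160,267), post top at (350,290) and tile at (245,430). In world coordinates, that puts the pivot at about (0.618,0.222), the knob at (0.508,0.2905) and the trigger at (0.556,0.1155). The arm points at 148°, and its length comes to 0.130 m as specified. I'll go above the post with the closing axis tangential.

Call:
servo_tool(plan=[[[0.015,-0.006,0],-3],[[0.045,-0.018,0],-9],[[0.08,-0.032,0],-15],[[0.12,-0.048,0],-22],[[0.16,-0.064,0],-29],[[0.2,-0.08,0],-36],[[0.235,-0.095,0],-43],[[0.265,-0.107,0],-50],[[0.283,-0.114,0],-55],[[0.2905,-0.117,0],-58]], hand=0.5)

```text
time_s: 0.93
ee_pos: [0.5049, 0.2953, 0.2313]
eef_rot: [[-0.855, 0.519, -0.001], [0.519, 0.855, 0.001], [0.001, 0.001, -1.0]]
force: [0.4, -0.0, 0.6]
grip_width: 0.0429
grip_force: 0.0
```

Run:
```python
from h import *
s=ctrl.get_state();print(s["time_s"],s["ee_pos"],np.round(s["eef_rot"],3),s["grip_width"],np.round(s["joint_pos"],2),s["force"])
p,d,W=cloud("wrist"); save(p,"w1.png")
q=W[(d>0)&(W[...,2]>.09)&(W[...,2]<.156)&(np.hypot(W[...,0]-.508,W[...,1]-.2905)<.03)]
if len(q):
  print(len(q),np.round([q.min(0),q.max(0),np.median(q,0)],3)); t=q[q[:,2]>.145]; print(len(t),t.mean(0) if len(t) else 0)
```

```text
0.9333 [0.5048539  0.29527559 0.23126658] [[-0.855  0.519 -0.001]
 [ 0.519  0.855  0.001]
 [ 0.001  0.001 -1.   ]] 0.04288587533782857 [-0.3   0.27 -0.37  1.56  0.1   1.34  0.35] [ 0.39722343 -0.00889329  0.5941558 ]
596 [[0.497 0.281 0.09 ]
 [0.515 0.298 0.151]
 [0.502 0.292 0.146]]
313 [0.5054534  0.28994022 0.14887689]
```

View pics/w1.png

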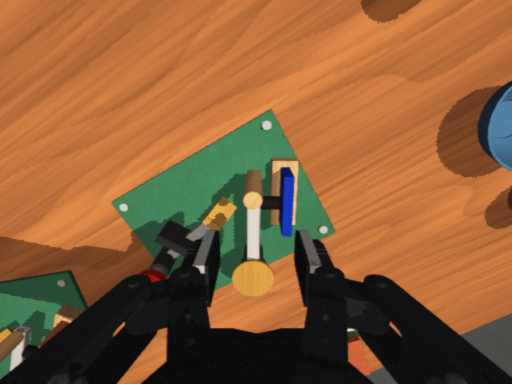

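The wrist view shows the post top at (254,198), centred between the fingers (columns 215–300), with the tile on the right at (287,200). Now I'll descend.

Call:
servo_tool(plan=[[[0,0,0],0],[[0,0,0.01],0],[[0,0,0.03],0],[[0,0,0.055],0],[[0,0,0.08],0],[[0,0,0.1],0],[[0,0,0.118],0],[[0,0,0.128],0],[[0,0,0.134],0],[[0,0,0.134],0]])

```text
time_s: 1.82
ee_pos: [0.5078, 0.2894, 0.0961]
eef_rot: [[-0.847, 0.531, -0.001], [0.531, 0.847, -0.001], [0.001, -0.002, -1.0]]
force: [-0.2, -0.2, 0.1]
grip_width: 0.0426
grip_force: 0.0
```

Run:
```python
from h import *
s=ctrl.get_state();print(s["time_s"],s["ee_pos"],s["force"],s["grip_width"])
R=s["eef_rot"];e=s["ee_pos"];P=np.array([.618,.222]);r=np.linalg.norm(e[:2]-P);a0=np.arctan2(*(e[:2]-P)[::-1])
print(r,np.degrees(a0), np.degrees(np.arctan2(R[1,1],R[0,1])))
u=np.array([.507,.290])-P;a0=np.arctan2(u[1],u[0])
C=np.array([.5075,.2905])
for th in range(0,72,3):
    # centre of fingers on arc, constant lead
    c=P+.13*np.array([np.cos(a0+np.radians(th)),np.sin(a0+np.radians(th))])
    D=np.r_[c-C,0]; print(th,np.round(R.T@D,4)[:2],np.round(c,3))
```

```text
1.8167 [0.50782699 0.28943386 0.09608049] [-0.15140696 -0.15673397  0.09675097] 0.0426244586301994
0.12917204714332675 148.5303514303785 57.908774931031076
0 [-0.     -0.0007] [0.507 0.29 ]
3 [-0.0003 -0.0075] [0.504 0.284]
6 [-0.0009 -0.0143] [0.501 0.278]
9 [-0.0018 -0.021 ] [0.498 0.272]
12 [-0.0031 -0.0277] [0.495 0.265]
15 [-0.0048 -0.0343] [0.493 0.259]
18 [-0.0068 -0.0408] [0.492 0.252]
21 [-0.0091 -0.0472] [0.49  0.246]
24 [-0.0118 -0.0534] [0.489 0.239]
27 [-0.0148 -0.0596] [0.488 0.232]
30 [-0.0181 -0.0655] [0.488 0.225]
33 [-0.0217 -0.0713] [0.488 0.219]
36 [-0.0256 -0.0768] [0.488 0.212]
39 [-0.0298 -0.0822] [0.489 0.205]
42 [-0.0343 -0.0873] [0.49  0.198]
45 [-0.0391 -0.0922] [0.492 0.192]
48 [-0.044  -0.0968] [0.493 0.185]
51 [-0.0493 -0.1012] [0.495 0.179]
54 [-0.0547 -0.1053] [0.498 0.172]
57 [-0.0603 -0.1091] [0.501 0.166]
60 [-0.0662 -0.1126] [0.504 0.16 ]
63 [-0.0722 -0.1158] [0.507 0.154]
66 [-0.0784 -0.1186] [0.511 0.148]
69 [-0.0847 -0.1212] [0.515 0.143]
```

Call:
servo_tool(plan=[[[0,-0.0007,0],0],[[-0.0003,-0.0075,0],-3],[[-0.0009,-0.0143,0],-6],[[-0.0018,-0.021,0],-9],[[-0.0031,-0.0277,0],-12],[[-0.0048,-0.0343,0],-15],[[-0.0068,-0.0408,0],-18],[[-0.0091,-0.0472,0],-21],[[-0.0118,-0.0534,0],-24],[[-0.0148,-0.0596,0],-27]], hand=0.35)

```text
time_s: 2.65
ee_pos: [0.4892, 0.2332, 0.0988]
eef_rot: [[-0.996, 0.084, 0.002], [0.084, 0.996, 0.002], [-0.002, 0.002, -1.0]]
force: [-1.5, 3.6, -0.2]
grip_width: 0.0298
grip_force: 1.6
```

```bash
cat > q.py <<'E'
from h import *
s=ctrl.get_state();print(s["time_s"],s["ee_pos"],s["force"],s["grip_width"])
R=s["eef_rot"];e=s["ee_pos"];P=np.array([.618,.222]);r=np.linalg.norm(e[:2]-P);a0=np.degrees(np.arctan2(*(e[:2]-P)[::-1]))
print("r",r,"th",a0%360-148.5,"yaw",np.degrees(np.arctan2(R[1,1],R[0,1])))
p,d,W=cloud("scene"); 
m=(d>0)&(W[...,2]>.07)&(W[...,2]<.156)&(np.hypot(W[...,0]-.5,W[...,1]-.22)<.11)
H=cv2.cvtColor(p,cv2.COLOR_RGB2HSV).astype(int)
w=m&(H[...,0]>10)&(H[...,0]<20)&(H[...,1]>60)&(H[...,1]<170)&(W[...,0]<.54)
q=W[w]; print(len(q),np.round([q.min(0),q.max(0),np.median(q,0)],3) if len(q) else 0)
a=np.radians(148.5+27)
R0=lambda th:P+.13*np.array([np.cos(np.radians(148.5+th)),np.sin(np.radians(148.5+th))])
E
python3 - <<'E'
from q import *
save(p[150:350,230:480].repeat(2,0).repeat(2,1),"s2.png")
c0=R0(27);b=np.radians(58-0+27)  # commanded y axis angle
Y=np.array([np.cos(b),np.sin(b)]);X=np.array([-Y[1],Y[0]])
X=X if X@R[:2,0]>0 else -X
for th in range(30,66,3):D=R0(th)-c0;print(th,np.round([D@X,D@Y],4))
E
```

```text
2.65 [0.48917289 0.23317675 0.09879093] [-1.52058487  3.61288982 -0.22443578] 0.02981091724481106
r 0.12931103493694956 th 26.541564036388024 yaw 85.18897094231039
546 [[0.478 0.183 0.07 ]
 [0.531 0.28  0.156]
 [0.498 0.239 0.128]]
30 [-0.0002 -0.0068]
33 [-0.0008 -0.0136]
36 [-0.0018 -0.0203]
39 [-0.0031 -0.027 ]
42 [-0.0047 -0.0336]
45 [-0.0067 -0.0401]
48 [-0.009  -0.0465]
51 [-0.0117 -0.0528]
54 [-0.0147 -0.0589]
57 [-0.018  -0.0648]
60 [-0.0216 -0.0706]
63 [-0.0255 -0.0762]
```

View pics/s2.png

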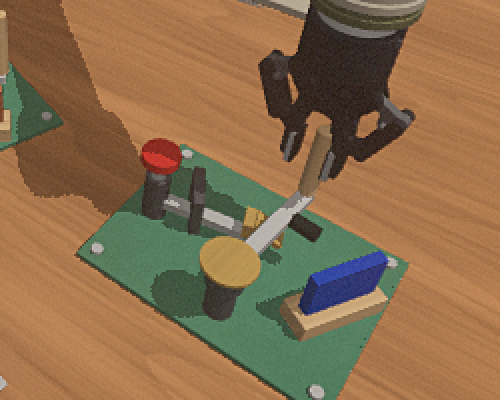

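The post at (315,160) is between the fingers, and the arm has swung about 24° away from the tile. I'll continue over the catch.

Call:
servo_tool(plan=[[[-0.0002,-0.0068,0],-3],[[-0.0008,-0.0136,0],-6],[[-0.0018,-0.0203,0],-9],[[-0.0031,-0.027,0],-12],[[-0.0047,-0.0336,0],-15],[[-0.0067,-0.0401,0],-18],[[-0.009,-0.0465,0],-21],[[-0.0117,-0.0528,0],-24],[[-0.0147,-0.0589,0],-27],[[-0.018,-0.0648,0],-30]])

```text
time_s: 3.53
ee_pos: [0.5013, 0.1669, 0.0984]
eef_rot: [[-0.905, -0.424, 0.001], [-0.424, 0.905, 0.001], [-0.001, 0.001, -1.0]]
force: [-4.2, 3.2, 1.3]
grip_width: 0.0297
grip_force: 2.2
```

Call:
servo_tool(plan=[[[0,0,0],0],[[0,0,0],0]])

```text
time_s: 3.7
ee_pos: [0.5015, 0.1667, 0.0982]
eef_rot: [[-0.907, -0.42, 0.001], [-0.42, 0.907, 0.001], [-0.001, 0.0, -1.0]]
force: [-3.0, 2.7, 3.0]
grip_width: 0.0301
grip_force: 2.1
```

Run:
```python
from q import *
t=W[(d>0)&(W[...,2]>.145)&(W[...,2]<.155)&w]
print(len(t),t.mean(0) if len(t) else 0)
save(p[150:350,230:480].repeat(2,0).repeat(2,1),"s3.png")
```

```text
3.7 [0.50146574 0.16674849 0.09819385] [-2.97537605  2.74192785  2.97440851] 0.030098804521357943
r 0.12896884748902465 th 56.86668255063506 yaw 114.84846630972892
510 [[0.478 0.126 0.07 ]
 [0.535 0.215 0.156]
 [0.505 0.174 0.129]]
152 [0.50661057 0.16982618 0.15018059]
```

View pics/s3.png

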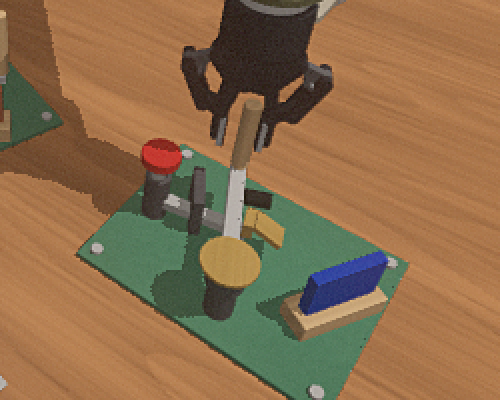

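The post at (250,125) reads about 0.96 rad, past the catch. I'll ease back slowly so the catch takes it, centring the fingers around the latched position (0.85 rad).

Call:
servo_tool(plan=[[[0,0.0025,0],1],[[-0.0001,0.005,0],2],[[-0.0002,0.0075,0],3],[[-0.0004,0.01,0],4],[[-0.0006,0.0125,0],5.5],[[-0.0009,0.015,0],6.5],[[-0.0011,0.017,0],7.5],[[-0.0013,0.0185,0],8],[[-0.0013,0.0185,0],8],[[-0.0013,0.0185,0],8]], hand=0.45)

```text
time_s: 4.58
ee_pos: [0.4946, 0.1832, 0.0973]
eef_rot: [[-0.956, -0.293, -0.0], [-0.293, 0.956, -0.0], [0.0, -0.0, -1.0]]
force: [-0.4, -0.0, 0.5]
grip_width: 0.0385
grip_force: 0.0
```

Run:
```python
from q import *
t=W[(d>0)&(W[...,2]>.145)&(W[...,2]<.155)&w]
print(len(t),t.mean(0) if len(t) else 0, s["grip_force"])
save(p[150:350,230:480].repeat(2,0).repeat(2,1),"s4.png")
```

```text
4.5833 [0.49462586 0.18321746 0.09727844] [-0.39216638 -0.04572259  0.47768352] 0.038484506379897324
r 0.12932618728487563 th 48.95048884420481 yaw 107.01048237574308
535 [[0.474 0.137 0.07 ]
 [0.522 0.236 0.156]
 [0.501 0.187 0.13 ]]
166 [0.50013859 0.18648422 0.14992164] 0.0
```

No contact force, so the latch holds. I'll lift straight up.

Call:
servo_tool(plan=[[[0,0,-0.008],0],[[0,0,-0.025],0],[[0,0,-0.05],0],[[0,0,-0.075],0],[[0,0,-0.095],0],[[0,0,-0.105],0],[[0,0,-0.11],0],[[0,0,-0.11],0]])

```text
time_s: 5.3
ee_pos: [0.4949, 0.1833, 0.208]
eef_rot: [[-0.956, -0.292, 0.001], [-0.292, 0.956, 0.0], [-0.001, -0.0, -1.0]]
force: [0.5, 0.5, -0.8]
grip_width: 0.0382
grip_force: 0.0
```

Run:
```python
from q import *
t=W[(d>0)&(W[...,2]>.145)&(W[...,2]<.155)&w]
print(len(t),t.mean(0) if len(t) else 0)
H0,S0=H[...,0],H[...,1]
r=W[((H0<5)|(H0>174))&(S0>150)&(d>0)&(W[...,2]>.085)&(np.hypot(W[...,0]-.556,W[...,1]-.1155)<.04)]
print("trig",r.mean(0),r.max(0),r.min(0))
p2,d2,W2=cloud("wrist")
h=cv2.cvtColor(p2,cv2.COLOR_RGB2HSV).astype(int)
r=W2[((h[...,0]<5)|(h[...,0]>174))&(h[...,1]>150)&(d2>0)&(W2[...,2]>.085)&(np.hypot(W2[...,0]-.556,W2[...,1]-.1155)<.04)]
if len(r):print("wtrig",len(r),r.mean(0),r.max(0),r.min(0))
T=np.array([.5565,.1155]);print("shift to trig",R[:2,:2].T@(T-e[:2]))
save(p[150:350,230:480].repeat(2,0).repeat(2,1),"s5.png")
```

```text
5.3 [0.49494144 0.18333443 0.20800157] [ 0.54464203  0.45375175 -0.78251174] 0.038184048120935794
r 0.12899006342629477 th 48.942961634044735 yaw 106.9943328673226
334 [[0.486 0.176 0.07 ]
 [0.527 0.221 0.151]
 [0.501 0.186 0.117]]
62 [0.49672884 0.18511392 0.14895079]
trig [0.55968923 0.11523272 0.09405264] [0.57632354 0.13334658 0.09786706] [0.5362194  0.0950062  0.08500763]
wtrig 1178 [0.55133062 0.11330352 0.09342492] [0.57346193 0.13226471 0.09573091] [0.53369537 0.09345358 0.08502661]
shift to trig [-0.03904403 -0.0828645 ]
```

View pics/s5.png

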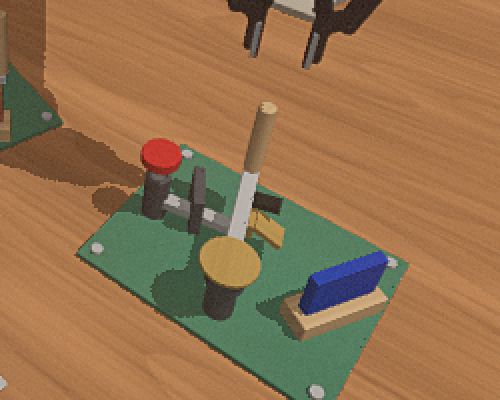

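The striker is cocked by itself, with its post at (260,140) and the trigger up at (162,155). Now I'll move above the trigger, shut the fingers, and turn so the gripper's width faces away from the post.

Call:
servo_tool(plan=[[[-0.002,-0.004,0],3],[[-0.006,-0.014,0],10],[[-0.012,-0.027,0],17],[[-0.018,-0.04,0],24],[[-0.024,-0.053,0],31],[[-0.03,-0.066,0],38],[[-0.034,-0.076,0],45],[[-0.037,-0.082,0],52],[[-0.037,-0.083,0],57],[[-0.037,-0.083,0],60]], hand=0)

```text
time_s: 6.23
ee_pos: [0.5539, 0.1139, 0.2055]
eef_rot: [[-0.727, 0.686, -0.003], [0.686, 0.727, -0.001], [0.001, -0.002, -1.0]]
force: [0.4, -0.4, -0.7]
grip_width: -0.0001
grip_force: 0.0
```

Call:
servo_tool(plan=[[[0,0,0],0],[[0,0,0.01],0],[[0,0,0.03],0],[[0,0,0.055],0],[[0,0,0.08],0],[[0,0,0.095],0],[[0,0,0.1],0],[[0,0,0.1],0]])

```text
time_s: 6.9
ee_pos: [0.553, 0.1146, 0.1052]
eef_rot: [[-0.732, 0.681, -0.003], [0.681, 0.732, -0.001], [0.002, -0.003, -1.0]]
force: [0.2, -0.6, 0.1]
grip_width: -0.0002
grip_force: 0.0
```

Call:
servo_tool(plan=[[[0,0,0.004],0],[[0,0,0.008],0],[[0,0,0.012],0],[[0,0,0.015],0],[[0,0,0.018],0],[[0,0,0.021],0],[[0,0,0.023],0],[[0,0,0.0245],0],[[0,0,0.0245],0]])

```text
time_s: 7.65
ee_pos: [0.5548, 0.1147, 0.0831]
eef_rot: [[-0.731, 0.682, 0.001], [0.682, 0.731, 0.0], [-0.001, 0.001, -1.0]]
force: [-0.2, -1.4, 5.2]
grip_width: 0.0005
grip_force: 2.7
```

Run:
```python
from q import *
save(p[150:350,230:480].repeat(2,0).repeat(2,1),"s6.png")
```

```text
7.65 [0.55477387 0.1146746  0.08312417] [-0.23631997 -1.39429213  5.16436322] 0.00047133886106342045
r 0.12456438251616547 th 90.99737051628438 yaw 46.99338703278991
409 [[0.501 0.281 0.07 ]
 [0.519 0.299 0.151]
 [0.515 0.291 0.119]]
```

View pics/s6.png

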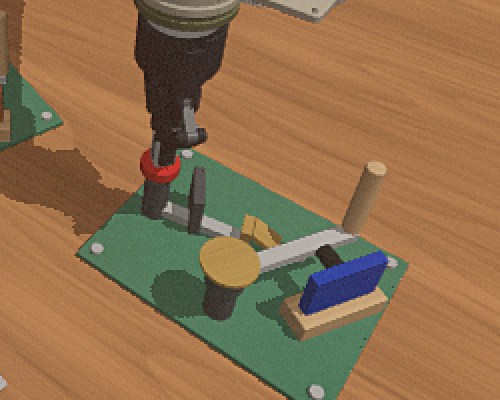

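The striker has snapped back to the tile (post at (365,190)). I'll press the trigger a touch further to be sure it's fully down, then release and lift clear.

Call:
servo_tool(plan=[[[0,0,0.0015],0],[[0,0,0.003],0],[[0,0,0.003],0]])

```text
time_s: 7.95
ee_pos: [0.5548, 0.1146, 0.0809]
eef_rot: [[-0.731, 0.682, 0.001], [0.682, 0.731, -0.0], [-0.001, 0.001, -1.0]]
force: [-3.3, -2.8, 10.5]
grip_width: 0.0002
grip_force: 5.1
```

Call:
servo_tool(plan=[[[0,0,-0.004],0],[[0,0,-0.01],0],[[0,0,-0.018],0],[[0,0,-0.03],0],[[0,0,-0.05],0],[[0,0,-0.075],0],[[0,0,-0.1],0],[[0,0,-0.115],0],[[0,0,-0.12],0],[[0,0,-0.12],0]])

```text
time_s: 8.78
ee_pos: [0.5546, 0.115, 0.2013]
eef_rot: [[-0.731, 0.682, 0.002], [0.682, 0.731, 0.0], [-0.001, 0.002, -1.0]]
force: [-0.0, -0.7, -0.5]
grip_width: 0.0002
grip_force: 0.0
```

Run:
```python
from q import *
H0,S0=H[...,0],H[...,1]
r=W[((H0<5)|(H0>174))&(S0>150)&(d>0)&(W[...,2]>.07)&(np.hypot(W[...,0]-.556,W[...,1]-.1155)<.04)]
print("trig",len(r),np.median(r,0))
save(p,"s7.png")
```

```text
8.7833 [0.55464122 0.11503378 0.20128541] [-0.04586628 -0.73533319 -0.48101312] 0.00015529078317306805
r 0.12432259209871943 th 90.86067499097564 yaw 47.00860277046933
410 [[0.501 0.281 0.07 ]
 [0.519 0.299 0.151]
 [0.515 0.291 0.119]]
trig 271 [0.56002069 0.11553169 0.09490731]
```

View pics/s7.png

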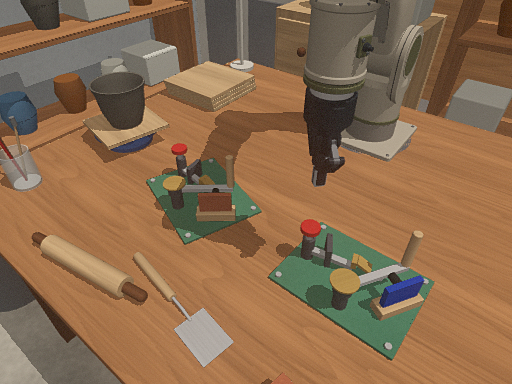

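The trigger is back up at (310,228), the striker rests on the tile at (401,291), and the other tester is untouched.

```bash
python3 -c "
from station import job;print(job.finish_job())"
```

```text
the job is handed in; nothing more can be done
None
```

The blue-glazed tile was ring-tested: the striker stayed cocked by itself, the fully pressed trigger snapped it back to the tile and came up again, the terracotta tester was left alone, and the job was handed in at about 9 s.

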